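# Return the sensitizer bottles to their tray in order of size

### The job

Tidy the coating table: put the four amber bottles back in the white divided tray, one to a bay, lined up in order of size with the smallest in the end bay nearest the scale and the largest in the bay at the other end. Set each one down gently (no dropping), upright and in the middle of its bay, and leave the scale, the brush pot and the roll of tape where they are.

Things in the scene. Friction and masses are not known exactly. Their poses are not given: they have to be found in the camera images.
- bottle_30ml: The smallest of four closed amber glass bottles with a blank white label and a black screw cap: 33 mm diameter, 79 mm tall in all; straight sides up to 44 mm, then a sloping shoulder; the cap is 20 mm in diameter and is the top 18 mm. It starts upright on the table. Origin: centre of the underside; z points up through the cap. It may be held by the cap or by the body.
- bottle_60ml: The second smallest of four closed amber glass bottles with a blank white label and a black screw cap: 39 mm diameter, 94 mm tall in all; straight sides up to 54 mm, then a sloping shoulder; the cap is 22 mm in diameter and is the top 18 mm. It starts upright on the table. Origin: centre of the underside; z points up through the cap. It may be held by the cap or by the body.
- bottle_125ml: The second largest of four closed amber glass bottles with a blank white label and a black screw cap: 48 mm diameter, 113 mm tall in all; straight sides up to 67 mm, then a sloping shoulder; the cap is 24 mm in diameter and is the top 18 mm. It starts upright on the table. Origin: centre of the underside; z points up through the cap. It may be held by the cap or by the body.
- bottle_250ml: The largest of four closed amber glass bottles with a blank white label and a black screw cap: 61 mm diameter, 138 mm tall in all; straight sides up to 84 mm, then a sloping shoulder; the cap is 28 mm in diameter and is the top 18 mm. It starts upright on the table. Origin: centre of the underside; z points up through the cap. It may be held by the cap or by the body.
- rack: White divided bottle tray, 345 x 90 mm, 22 mm high, fixed to the table, empty at the start: a row of four equal bays, 80 x 80 mm inside, floor 5 mm above the table, walls and dividers 5 mm thick and as high as the tray. Origin: centre of the underside, on the table. y runs along the row, x across it, z up; bay centres lie at x = 0, y = -127.5, -42.5, +42.5 and +127.5 mm.
- scale: Grey digital scale with a round steel pan, 170 mm by 130 mm, 38 mm high, standing loose on the table beyond one end of the tray (either end). Origin: centre of the underside. It shows at which end of the tray the smallest bottle belongs; leave it where it is.
- brush_pot: Bystander: black plastic pot, 84 mm across, 95 mm tall, with three flat brushes sticking up to about 200 mm, beyond the other end of the tray. Origin: centre of the underside. Leave it where it is.
- tape: Bystander: roll of cream tape, a ring of 88 mm diameter and 24 mm height lying flat on the table beyond the far side of the tray. Origin: centre of the underside. Leave it where it is.
Not all that is in view belongs to the job. What is shaped like the bottle_250ml but blue or turquoise is not meant.

How it is judged:
At the end, for the whole second after the job is handed in: Counted from the tray end nearest the scale, bottles of 33, 39, 48 and 61 mm diameter stand one to a bay, upright within 0.1 rad, on the bay floor, within 15 mm of its centre along and across, released and at rest; scale, brush pot and tape are within 20 mm of their starts (((y of scale in the frame of rack above 0 m and y of bottle_30ml in the frame of rack between 0.1125 and 0.1425 m and y of bottle_60ml in the frame of rack between 0.0275 and 0.0575 m and y of bottle_125ml in the frame of rack between -0.0575 and -0.0275 m and y of bottle_250ml in the frame of rack between -0.1425 and -0.1125 m) or (y of scale in the frame of rack below 0 m and y of bottle_30ml in the frame of rack between -0.1425 and -0.1125 m and y of bottle_60ml in the frame of rack between -0.0575 and -0.0275 m and y of bottle_125ml in the frame of rack between 0.0275 and 0.0575 m and y of bottle_250ml in the frame of rack between 0.1125 and 0.1425 m)) and x of bottle_30ml in the frame of rack between -0.015 and 0.015 m and z of bottle_30ml in the frame of rack between 0.001 and 0.009 m and angle between each of bottle_30ml, bottle_60ml, bottle_125ml, bottle_250ml's own z axis and vertical below 0.1 rad and linear speed of each of bottle_30ml, bottle_60ml, bottle_125ml, bottle_250ml below 0.02 m/s and angular speed of each of bottle_30ml, bottle_60ml, bottle_125ml, bottle_250ml below 0.2 rad/s and x of bottle_60ml in the frame of rack between -0.015 and 0.015 m and z of bottle_60ml in the frame of rack between 0.001 and 0.009 m and x of bottle_125ml in the frame of rack between -0.015 and 0.015 m and z of bottle_125ml in the frame of rack between 0.001 and 0.009 m and x of bottle_250ml in the frame of rack between -0.015 and 0.015 m and z of bottle_250ml in the frame of rack between 0.001 and 0.009 m and distance of each of scale, brush_pot, tape from where it was at the start of the episode below 0.02 m); the robot touches nothing.
It fails at once if a bottle is tipped over (angle between any of bottle_30ml, bottle_60ml, bottle_125ml, bottle_250ml's own z axis and vertical above 0.6 rad).
It fails at once if a bottle is dropped: it falls free of the fingers by more than about 10 mm ((linear speed of bottle_30ml above 0.45 m/s and contact force between the fingers and bottle_30ml below 0.2 N) or (linear speed of bottle_60ml above 0.45 m/s and contact force between the fingers and bottle_60ml below 0.2 N) or (linear speed of bottle_125ml above 0.45 m/s and contact force between the fingers and bottle_125ml below 0.2 N) or (linear speed of bottle_250ml above 0.45 m/s and contact force between the fingers and bottle_250ml below 0.2 N)).
It fails at once if the scale, the brush pot or the tape is pushed more than 20 mm (distance of any of scale, brush_pot, tape from where it was at the start of the episode above 0.02 m).
It also fails if it takes over 102 s, if anything falls off the work surface, if the arm or the gripper's body presses on something with over 40 N, if the wrist force passes 120 N, or if a joint passes its speed limit or range.

### The arm

A 7-joint arm with a two-finger parallel gripper is mounted at the origin on the work surface. World frame = base frame: x ahead of the robot, y to its left, z up, the work surface at z = 0. Lengths are in m, angles in rad, forces in N, time in s.
With the tool pointing down it reaches from about 0.425 to 0.875 m from the base axis. Payload 4.7 kg.
Tool frame: the origin (TCP) lies at the very end of the fingers, on their centre line; the grasp point (between the pads) lies 19 mm behind it; z points along the fingers, y is the line along which they close (so a half turn about z gives the same grasp; the last joint's range is limited). The gripper opens to 85 mm and grips with 20 to 120 N. Pads are 22 mm wide; open, the fingers measure 114 mm over their backs; the gripper's body (76 mm by 85 mm) begins 54 mm behind the grasp point. The pads swing forward as they close: fully open they stand 13 mm farther back than shut.
Start: joints at [1.284, 0.321, -0.07, 1.45, 0.023, 1.371, -0.057], TCP at [0.193, -0.621, 0.231] pointing down, gripper open.
Joint ranges: [-2.86, 2.86], [-0.3, 2.09], [-1.38, 1.24], [0.06, 2.45], [-1.56, 4.7], [0.09, 2.05], [-2.69, 2.69]. Speed limits (rad/s): [2.57, 2.57, 3.14, 3.14, 3.14, 3.14, 3.14].

### API

Orientations are given as a unit quaternion [w, x, y, z].
In Python, from cell import ctrl gives the robot as it stands.
- The arm moves only by the tool servo_tool, never from a script. Its argument "motion" is a list of rows, each a list of 7 numbers: the shift along the tool's x, y, z scaled (see below), then the turn, a rotation vector about the tool's x, y, z scaled (see below), then the closure, from -1 (fully open) to 1 (shut). A call has 1 to 8 rows; each row is the pose to reach, as a shift and turn from the pose commanded when the call began, along the tool's axes at that moment, turning the shorter way round; what a row does not reach only later rows make up. The controller multiplies each number of a shift by 100 mm and each number of a turn by pi rad. A row lasts 1/8 s, in which the tool goes at most 62.5 mm and 10.7 degrees, less where a joint would pass 70% of its speed; a pose out of reach is approached as far as the arm can. A call with a number of a shift or a turn outside -1 to 1 is refused whole. A call with a gripper value outside its range is refused whole. The fingers move at their own pace and stop on an object; the grip force is fixed at half the most. Time passes only in rows, so rows that repeat a pose let the fingers close. It gives the time, the measured TCP pose, the force, the opening and the grip force at its end, in the units of the state.
- ctrl.get_obs(): the state, without advancing time (a new reading comes with each control period).
- ctrl.read_camera(name): name is "scene" or "top" or "wrist"; returns (picture, depth): 420x560x3 uint8, red, green, blue; 420x560 float32, m along the optical axis (not along the pixel's ray), 0 where there is no reading.
- ctrl.camera_params(name): a dict with "intrinsics" (3x3 intrinsics, pixels), "k1" (the pictures are not rectified: a ray, as slopes to the right and down, at radius r is drawn at 1 + k1 r^2 times it, then the intrinsics apply), "T" (4x4, takes a point from camera to world coordinates). Camera axes: x right, y down, z forward; pixel columns grow to the right and rows downward; lengths in m; the calibration is good to about 2 mm. A picture is of the moment at which its call begins: read the wrist's pose just before it. camera_params takes no time and is no camera call; for the wrist camera it gives the pose at the moment of the call.
- ctrl.job_done(): hands the job in; it is judged then, once.
The state is a dict: "clock": time; "joint_pos": joint angles; "dq": joint speeds; "tau": joint torques, N m; "tool_pos": TCP position; "tool_rot": TCP orientation; "contact_force": force on the tool from outside, world axes, zero at the start; "moment": the same for the moment, N m; "finger_gap": finger opening in m; "grasp_force": force on a finger pad.
Only numpy, scipy, OpenCV 4.12 (cv2) and the standard library are available. Lean on these libraries where they do the work, as an engineer would, in place of code of your own. Each camera call takes 0.05 s, during which the arm holds its last target. There are 200 camera calls.

## Working session

There is one attempt and no reset: what is moved stays moved. The work goes in short steps, Python scripts to look and compute and a tool call to move; the robot and the scene stay as the last step left them, time stands still between calls to the robot, and variables do not carry over. Pictures are saved under pics/ and viewed, at most 14 in all, crops included, and the job is handed in when it is done.

Besides the shell and the picture viewer there is one more tool, called after "Emit:" as name(argument=value, ...), one argument or row to a line, values as JSON. servo_tool: Moves the arm, as the interface text tells. Its arguments: {"type":"object","properties":{"motion":{"type":"array"}},"required":["motion"]}

```bash
mkdir -p pics; ls
python3 - <<'E'
from cell import ctrl
import cv2,numpy as np
o=ctrl.get_obs();print(o['clock'],o['tool_pos'],o['tool_rot'],o['finger_gap'],o['contact_force'])
for n in ('top','scene'):
    p,d=ctrl.read_camera(n);cv2.imwrite(f'pics/{n}0.png',p[:,:,::-1]);np.savez(f'{n}0.npz',p=p,d=d)
    c=ctrl.camera_params(n);print(n,c)
E
```

```text
pics
0.0 [ 0.19237355 -0.62030672  0.23021958] [-9.34223617e-04  9.88709017e-01  1.49845151e-01 -1.91759441e-04] 0.08547169830135203 [ 0.0779882  -0.31332594 -0.51007059]
top {'intrinsics': array([[457.07058526,   0.        , 278.94451749],
       [  0.        , 457.07058526, 208.29624352],
       [  0.        ,   0.        ,   1.        ]]), 'k1': -0.0008062440659206312, 'T': array([[ 5.38165560e-04, -9.94378840e-01,  1.05879334e-01,
         4.08405568e-01],
       [-9.99969003e-01,  2.96578677e-04,  7.86801734e-03,
        -2.23750143e-02],
       [-7.85519151e-03, -1.05880287e-01, -9.94347857e-01,
         1.29107632e+00],
       [ 0.00000000e+00,  0.00000000e+00,  0.00000000e+00,
         1.00000000e+00]])}
scene {'intrinsics': array([[500.79258399,   0.        , 279.90125427],
       [  0.        , 500.79258399, 213.19038675],
       [  0.        ,   0.        ,   1.        ]]), 'k1': -0.17016664069930873, 'T': array([[ 0.11415519,  0.72622073, -0.67791743,  1.39614728],
       [ 0.99335186, -0.09364173,  0.06695757, -0.08677433],
       [-0.01485539, -0.68105409, -0.7320824 ,  0.97083522],
       [ 0.        ,  0.        ,  0.        ,  1.        ]])}
```

View pics/top0.png

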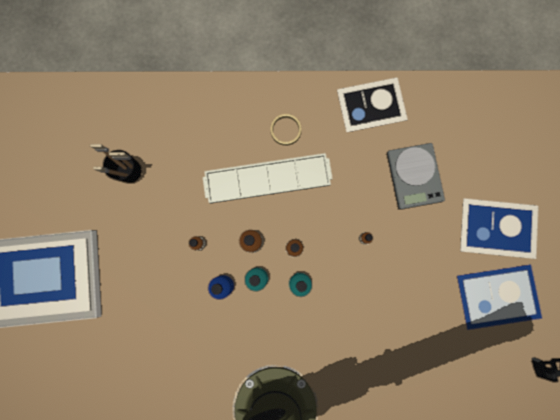

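View pics/scene0.png

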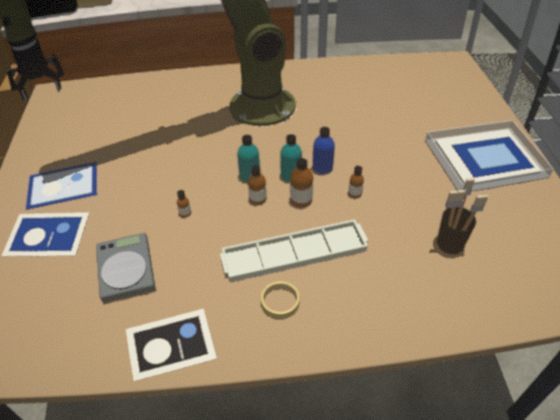

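Top picture: amber bottles are at about (366,238), (197,243), (295,247) and (252,240). The blue and turquoise look-alikes at (220,287), (256,279) and (300,284) are not meant. The tray runs from (204,185) to (331,168), with the scale at its right end (415,175), the brush pot at (123,165) and the tape at (286,129). The scene view agrees. Next I measure them and take one enlarged crop to confirm.

```bash
cat > h.py <<'E'
import numpy as np,cv2
from scipy.spatial.transform import Rotation as R
def rays(c,uv):
    K=c['intrinsics'];D=np.array([c['k1'],0,0,0,0.])
    n=cv2.undistortPoints(np.float64(uv).reshape(-1,1,2),K,D).reshape(-1,2)
    return np.c_[n,np.ones(len(n))]
def cloud(c,d):
    h,w=d.shape;v,u=np.mgrid[:h,:w]
    r=rays(c,np.c_[u.ravel(),v.ravel()])*d.reshape(-1,1)
    return (r@c['T'][:3,:3].T+c['T'][:3,3]).reshape(h,w,3)
def plane(c,uv,z):
    r=rays(c,uv)@c['T'][:3,:3].T;o=c['T'][:3,3]
    return o+r*((z-o[2])/r[:,2])[:,None]
def proj(c,X):
    T=np.linalg.inv(c['T']);q=np.atleast_2d(X)@T[:3,:3].T+T[:3,3]
    return cv2.projectPoints(q,np.zeros(3),np.zeros(3),c['intrinsics'],np.array([c['k1'],0,0,0,0.]))[0].reshape(-1,2)
def tri(ca,a,cb,b):
    da=rays(ca,a)[0]@ca['T'][:3,:3].T;db=rays(cb,b)[0]@cb['T'][:3,:3].T
    oa,ob=ca['T'][:3,3],cb['T'][:3,3]
    t=np.linalg.lstsq(np.c_[da,-db],ob-oa,rcond=None)[0]
    p,q=oa+t[0]*da,ob+t[1]*db
    return (p+q)/2,np.linalg.norm(p-q)
def blobs(m,lo):
    n,l,s,c=cv2.connectedComponentsWithStats(m.astype(np.uint8))
    return [(c[i],s[i],l==i) for i in range(1,n) if s[i][4]>=lo]
def move(obs,p,yaw=None):
    'shift (x100mm) in tool axes and turn/pi to reach TCP p pointing down with tool y at world angle yaw'
    r=R.from_quat(np.roll(obs['tool_rot'],-1));s=r.inv().apply(np.array(p)-obs['tool_pos'])/.1
    if yaw is None: return s
    y=np.array([np.cos(yaw),np.sin(yaw),0]);z=np.array([0,0,-1.])
    t=R.from_matrix(np.c_[np.cross(y,z),y,z]);return s,(r.inv()*t).as_rotvec()/np.pi
E
python3 - <<'E'
from cell import ctrl
from h import *
cs={n:ctrl.camera_params(n) for n in('top','scene')};im={n:np.load(n+'0.npz') for n in cs}
P={n:cloud(cs[n],im[n]['d']) for n in cs};np.set_printoptions(precision=4,suppress=True)
caps={}
for n in cs:
    p=im[n]['p'];hs=cv2.cvtColor(p,cv2.COLOR_RGB2HSV);z=P[n][...,2]
    print(n,'table z',np.median(z[300:330,120:190]) if n=='top' else np.median(z[150:180,120:170]))
    m=(z>.03)&(z<.17)
    for c,s,l in blobs(m,30):
        zz=z[l];top=l&(z>np.percentile(zz,97)-.006);amb=(l&(hs[...,0]<14)&(hs[...,1]>140)&(hs[...,2]<150)).sum()
        q=P[n][top]
        print(n,c,s[2:],'ztop',np.percentile(zz,97),'xy',np.median(q,0)[:2],'amber',amb,'pix',np.argwhere(top).mean(0)[::-1])
z=P['top'][...,2];hs=cv2.cvtColor(im['top']['p'],cv2.COLOR_RGB2HSV)
m=(z>.016)&(z<.03);w=np.zeros_like(m);w[145:210,195:340]=1
b=P['top'][m&w];print(len(b),np.median(b[:,2]));print(cv2.minAreaRect(np.float32(b[:,:2])))
m2=(hs[...,1]<60)&(hs[...,2]>150)&w
for c,s,l in blobs(m2,300):
    u=np.argwhere(l)[:,::-1];print('white',s,cv2.minAreaRect(np.float32(plane(cs['top'],u,.022)[:,:2])))
crop=im['top']['p'][140:310,160:400,::-1];cv2.imwrite('pics/crop.png',cv2.resize(crop,None,fx=3.2,fy=3.2,interpolation=cv2.INTER_CUBIC))
E
```

```text
top table z 9.247273327850358e-05
top [415.4897 173.7133] [  57   66 1995] ztop 0.0427521652073825 xy [ 0.6582 -0.3887] amber 0 pix [414.7494 166.4688]
top [118.5146 165.783 ] [ 45  36 719] ztop 0.1669908920735796 xy [0.6592 0.4228] amber 0 pix [108.5 156. ]
top [ 86.701  241.8351] [29 35 97] ztop 0.038389158640588776 xy [0.4683 0.507 ] amber 0 pix [ 85.7    240.2429]
top [250.1667 241.0365] [ 24  23 438] ztop 0.1407067773028844 xy [0.4508 0.0647] amber 231 pix [247.9438 240.0562]
top [ 48.0541 234.4865] [29  4 37] ztop 0.03846564979151895 xy [0.4709 0.6231] amber 0 pix [ 48.8333 234.3333]
top [365.7422 237.8203] [ 13  13 128] ztop 0.08288270515734271 xy [ 0.4609 -0.2503] amber 43 pix [368.65  237.175]
top [ 18.4737 237.5263] [31  4 38] ztop 0.039451920360667525 xy [0.4626 0.7038] amber 0 pix [ 18.5 237.5]
top [195.5397 243.0635] [ 16  15 189] ztop 0.09717745535363 xy [0.4471 0.2147] amber 62 pix [191.9333 242.3333]
top [293.502  247.9216] [ 18  18 255] ztop 0.11542404610785437 xy [ 0.4325 -0.0519] amber 114 pix [294.2581 247.4355]
top [ 85.9474 301.7895] [ 46  57 152] ztop 0.0389899
[... 2349 characters left out ...]
op 0.03813410298562584 xy [0.47   0.6504] amber 0 pix [506.5694 176.5278]
scene [457.6429 221.5426] [  47   61 1456] ztop 0.1661608632924353 xy [0.6668 0.4214] amber 0 pix [464.4228 200.4878]
scene [181.8889 200.4343] [ 14  21 198] ztop 0.0808178102181789 xy [ 0.4655 -0.2506] amber 5 pix [180.0789 192.3947]
scene [123.4695 264.9433] [  54   65 1868] ztop 0.04064165112136616 xy [ 0.6654 -0.3894] amber 0 pix [123.0735 269.1511]
877 0.02146512550815949
((0.6302135586738586, 0.022774621844291687), (0.09160152822732925, 0.3601057231426239), 8.521737098693848)
white [ 203  153  129   50 3976] ((0.6310878992080688, 0.021437183022499084), (0.09185397624969482, 0.3616337478160858), 8.568785667419434)
```

View pics/crop.png

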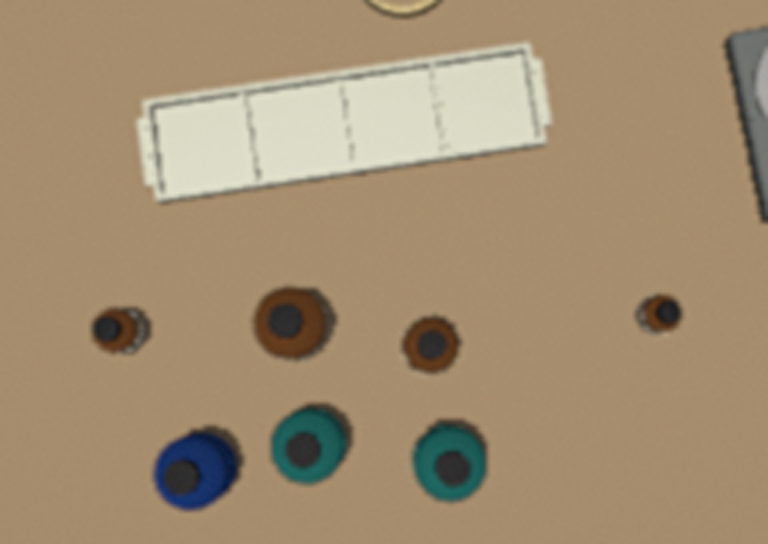

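The crop shows the four amber bottles, in crop pixels: 30 ml at (660,313), 60 ml at (120,328), 125 ml at (432,344) and 250 ml at (293,322). Measured heights are 81, 96, 115 and 139 mm, which match the text. The three behind them are blue or turquoise, so they are excluded. The tray centre is about (0.630, 0.022), turned 8.5°, with the scale at its −y end. I move toward the 30 ml bottle first.

Emit:
servo_tool(
  motion=[
    [0.23, -0.17, 0, 0, 0, 0.012, -1],
    [0.46, -0.34, 0, 0, 0, 0.024, -1],
    [0.69, -0.51, 0, 0, 0, 0.036, -1],
    [0.92, -0.68, 0, 0, 0, 0.048, -1],
    [0.92, -0.68, 0, 0, 0, 0.048, -1],
  ],
)

```text
clock: 0.72
tool_pos: [0.2626, -0.5265, 0.2312]
tool_rot: [-0.001, 0.997, 0.077, 0.0]
contact_force: [-0.3, 0.1, 0.5]
finger_gap: 0.0851
grasp_force: 0.0
```

Emit:
servo_tool(
  motion=[
    [0.2, -0.2, 0, 0, 0, 0, -1],
    [0.4, -0.4, 0, 0, 0, 0, -1],
    [0.6, -0.6, 0, 0, 0, 0, -1],
    [0.8, -0.8, 0, 0, 0, 0, -1],
  ],
)

```text
clock: 1.23
tool_pos: [0.327, -0.4377, 0.231]
tool_rot: [-0.0, 0.997, 0.074, -0.0]
contact_force: [-0.2, 0.5, -0.4]
finger_gap: 0.085
grasp_force: 0.0
```

Emit:
servo_tool(
  motion=[
    [0.2, -0.2, 0, 0, 0, 0, -1],
    [0.4, -0.4, 0, 0, 0, 0, -1],
    [0.6, -0.6, 0, 0, 0, 0, -1],
    [0.8, -0.8, 0, 0, 0, 0, -1],
  ],
)

```text
clock: 1.72
tool_pos: [0.3944, -0.3468, 0.2311]
tool_rot: [0.0, 0.997, 0.074, -0.0]
contact_force: [-0.3, -0.1, 0.2]
finger_gap: 0.0853
grasp_force: 0.0
```

Emit:
servo_tool(
  motion=[
    [0.2, -0.2, 0, 0, 0, 0, -1],
    [0.4, -0.4, 0, 0, 0, 0, -1],
    [0.6, -0.6, 0, 0, 0, 0, -1],
    [0.8, -0.8, 0, 0, 0, 0, -1],
    [0.8, -0.8, 0, 0, 0, 0, -1],
    [0.8, -0.8, 0, 0, 0, 0, -1],
  ],
)

```text
clock: 2.48
tool_pos: [0.4609, -0.2571, 0.2311]
tool_rot: [0.0, 0.997, 0.074, -0.0]
contact_force: [-0.4, -0.4, -0.2]
finger_gap: 0.0855
grasp_force: 0.0
```

```bash
cat >> h.py <<'E'
def look(ctrl,name,save=True):
    o=ctrl.get_obs();c=ctrl.camera_params('wrist');p,d=ctrl.read_camera('wrist')
    if save: cv2.imwrite(f'pics/{name}.png',p[:,:,::-1])
    return o,c,p,d,cloud(c,d)
def tops(X,xy,zt,rad=.03):
    'points of a cap top near xy at height about zt'
    m=(np.hypot(X[...,0]-xy[0],X[...,1]-xy[1])<rad)&(abs(X[...,2]-zt)<.006)
    q=X[m]
    if len(q)<15: return len(q),None
    c,(a,b),_=cv2.minAreaRect(np.float32(q[:,:2]))
    return len(q),np.round([*c,np.median(q[:,2]),a,b],4)
B={30:(.463,-.2505,.079),60:(.448,.215,.094),125:(.4325,-.052,.113),250:(.447,.060,.138)}
E
python3 - <<'E'
from cell import ctrl
from h import *
o,c,p,d,X=look(ctrl,'w1');np.set_printoptions(precision=4,suppress=True)
print(o['clock'],o['tool_pos'],o['tool_rot'],c['T'])
print(tops(X,B[30],.079))
E
```

```text
2.475 [ 0.4609 -0.2571  0.2311] [ 0.0003  0.9972  0.0741 -0.0005] [[ 0.1468 -0.9438 -0.2961  0.5351]
 [-0.9892 -0.1395 -0.0456 -0.2451]
 [ 0.0017  0.2995 -0.9541  0.3733]
 [ 0.      0.      0.      1.    ]]
(318, array([ 0.4608, -0.2491,  0.0786,  0.019 ,  0.019 ]))
```

View pics/w1.png

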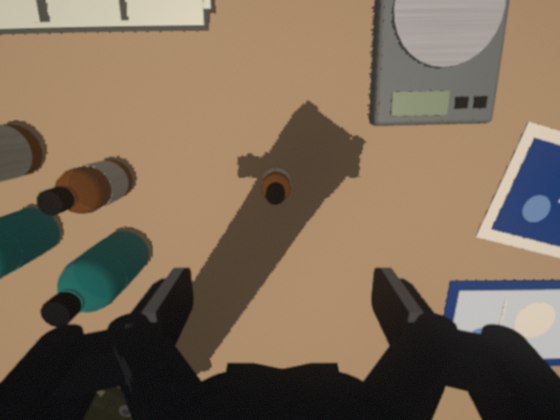

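The wrist view shows the 30 ml bottle's cap at (276,193), between the fingers, with the scale upper right and the 125 ml bottle and blues at left. The cap top measures (0.461, −0.249, 0.079) and 19 mm across, which fits. I descend and grip the cap.

Emit:
servo_tool(
  motion=[
    [0.01, -0.08, 0.25, 0, 0, 0, -1],
    [0.01, -0.08, 0.5, 0, 0, 0, -1],
    [0.01, -0.08, 0.75, 0, 0, 0, -1],
    [0.01, -0.08, 1, 0, 0, 0, -1],
  ],
)

```text
clock: 3.02
tool_pos: [0.4606, -0.2491, 0.1305]
tool_rot: [0.0, 0.997, 0.074, -0.0]
contact_force: [0.0, -0.0, -0.8]
finger_gap: 0.0854
grasp_force: 0.0
```

Emit:
servo_tool(
  motion=[
    [0, 0, 0.25, 0, 0, 0, 0],
    [0, 0, 0.5, 0, 0, 0, 0],
    [0, 0, 0.69, 0, 0, 0, 0],
    [0, 0, 0.69, 0, 0, 0, 0.2],
    [0, 0, 0.69, 0, 0, 0, 1],
    [0, 0, 0.69, 0, 0, 0, 1],
    [0, 0, 0.69, 0, 0, 0, 1],
    [0, 0, 0.69, 0, 0, 0, 1],
  ],
)

```text
clock: 4.03
tool_pos: [0.462, -0.2478, 0.063]
tool_rot: [0.001, 0.997, 0.075, 0.001]
contact_force: [-0.1, -0.2, 3.6]
finger_gap: 0.0175
grasp_force: 58.7
```

Emit:
servo_tool(
  motion=[
    [0, 0, 0, 0, 0, 0, 1],
    [0, 0, 0, 0, 0, 0, 1],
    [0, 0, -0.05, 0, 0, 0, 1],
    [0, 0, -0.1, 0, 0, 0, 1],
    [0, 0, -0.2, 0, 0, 0, 1],
  ],
)

```text
clock: 4.65
tool_pos: [0.4609, -0.247, 0.0822]
tool_rot: [-0.0, 0.997, 0.075, -0.001]
contact_force: [-0.1, 0.4, -0.8]
finger_gap: 0.0175
grasp_force: 58.6
```

Run:
```python
from cell import ctrl
from h import *
o,c,p,d,X=look(ctrl,'w2');np.set_printoptions(precision=4,suppress=True)
print(o['clock'],o['tool_pos'],o['finger_gap'],o['grasp_force'],o['contact_force'])
print(tops(X,B[125],.113)); 
# tray top rim points
m=(abs(X[...,2]-.022)<.006)&(X[...,0]>.5);print(m.sum())
```

```text
4.65 [ 0.4609 -0.247   0.0822] 0.017481525909221664 58.613861203193665 [-0.1188  0.4153 -0.8139]
(0, None)
2041
```

View pics/w2.png

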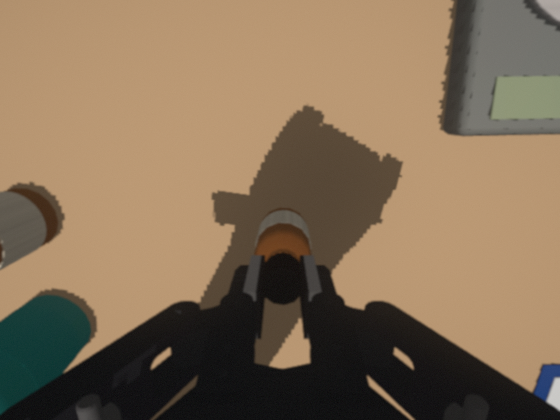

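The picture shows the 30 ml cap held between the fingers at (283,280), with the grip at 58 N. I carry it to the tray's scale-end bay.

Emit:
servo_tool(
  motion=[
    [0, 0, -0.2, 0, 0, 0, 1],
    [0.1, -0.05, -0.4, 0, 0, 0, 1],
    [0.3, -0.17, -0.5, 0, 0, 0, 1],
    [0.53, -0.3, -0.6, 0, 0, 0, 1],
    [0.76, -0.43, -0.6, 0, 0, 0, 1],
    [1, -0.57, -0.6, 0, 0, 0, 1],
  ],
)

```text
clock: 5.45
tool_pos: [0.5526, -0.1758, 0.1428]
tool_rot: [0.0, 0.997, 0.075, 0.0]
contact_force: [-0.2, -0.1, -1.5]
finger_gap: 0.0174
grasp_force: 58.6
```

Emit:
servo_tool(
  motion=[
    [0.2, -0.12, 0, 0, 0, 0, 1],
    [0.4, -0.24, 0, 0, 0, 0, 1],
    [0.6, -0.36, 0, 0, 0, 0, 1],
    [0.8, -0.48, 0, 0, 0, 0, 1],
    [0.95, -0.55, 0, 0, 0, 0, 1],
    [1, -0.57, 0, 0, 0, 0, 1],
    [1, -0.57, 0, 0, 0, 0, 1],
  ],
)

```text
clock: 6.32
tool_pos: [0.642, -0.1052, 0.1421]
tool_rot: [0.0, 0.997, 0.075, -0.0]
contact_force: [-0.2, -0.3, -1.5]
finger_gap: 0.0171
grasp_force: 58.6
```

Run:
```python
from cell import ctrl
from h import *
o,c,p,d,X=look(ctrl,'w3');np.set_printoptions(precision=4,suppress=True);np.savez('w3.npz',d=d,p=p,X=X)
print(o['clock'],o['tool_pos'],o['finger_gap'],o['grasp_force'],o['contact_force'])
a=np.radians(8.5);ex=np.array([np.cos(a),np.sin(a)]);ey=np.array([-ex[1],ex[0]])
q=X[...,:2]-[.6305,.022];u=q@ex;v=q@ey;Z=X[...,2]
m=(abs(Z-.022)<.005)&(abs(u)<.07)&(v>-.22);print('rim z',np.median(Z[m]))
# long walls in slices
for v0 in (-.16,-.13,-.1,-.06,-.03):
    s=m&(abs(v-v0)<.008);print(v0,np.histogram(u[s],np.arange(-.06,.061,.005))[0])
s=m&(abs(u-.0)<.03);print(np.histogram(v[s],np.arange(-.19,.05,.005)))
f=(abs(Z-.005)<.004)&(abs(u)<.035)&(abs(v+.1275)<.035);print('floor',np.median(Z[f]),f.sum())
```

```text
6.325 [ 0.642  -0.1052  0.1421] 0.017098261877822426 58.64172041416168 [-0.2411 -0.3378 -1.5   ]
rim z 0.02104701227851652
-0.16 [  0   0   7  95  39  17  14  16  16  15  16  16  17  17  17  17  18  18
  20  18 117  16   0   0]
-0.13 [  0   0   0   0   0   0   0   0   0   0   0   0   0   0   0   0   0   0
   0   0 120  17   0   0]
-0.1 [  0   0   6  62  19   0   0   0   0   0   0   0   0   0   0   0   0   0
   0   0 118  16   0   0]
-0.06 [  0   0   6 101  21   0   0   0   0   0   0   0   0   0   0   0   0   0
   0   0 114  18   0   0]
-0.03 [  0   0   0  87  25   0   0   0   0   0   0   0   0   0   0   0   0   0
   0   0 110  19   0   0]
(array([  0,   0, 266, 360, 350,   0,   0,   0,   0,   0,   0,   0,   0,
         0,   0,   0,   0,   0,   0,   0,  94, 301,   0,   0,   0,   0,
         0,   0,   0,   0,   0,   0,   0,   0,   0,   0,   0, 157, 280,
         0,   0,   0,   0,   0,   0,   0,   0]), array([-0.19 , -0.185, -0.18 , -0.175, -0.17 , -0.165, -0.16 , -0.155,
       -0.15 , -0.145, -0.14 , -0.135, -0.13 , -0.125, -0.12 , -0.115,
       -0.11 , -0.105, -0.1  , -0.095, -0.09 , -0.085, -0.08 , -0.075,
       -0.07 , -0.065, -0.06 , -0.055, -0.05 , -0.045, -0.04 , -0.035,
       -0.03 , -0.025, -0.02 , -0.015, -0.01 , -0.005,  0.   ,  0.005,
        0.01 ,  0.015,  0.02 ,  0.025,  0.03 ,  0.035,  0.04 ,  0.045]))
floor 0.004778768605073591 4787
```

View pics/w3.png

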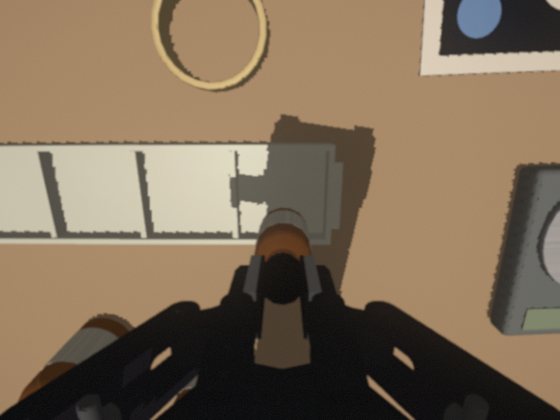

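The tray shows at rows 145–240, with dividers at columns 236, 142 and 48. The rim measures 21 mm and the floor 4.8 mm, so the tray centre is about (0.631, 0.023). I lower the 30 ml bottle and release it.

Emit:
servo_tool(
  motion=[
    [0.05, -0.01, 0.15, 0, 0, 0, 1],
    [0.085, -0.01, 0.35, 0, 0, 0, 1],
    [0.085, -0.01, 0.55, 0, 0, 0, 1],
    [0.085, -0.01, 0.67, 0, 0, 0, 1],
    [0.085, -0.01, 0.72, 0, 0, 0, 1],
    [0.085, -0.01, 0.74, 0, 0, 0, 1],
    [0.085, -0.01, 0.75, 0, 0, 0, 1],
    [0.085, -0.01, 0.75, 0, 0, 0, 1],
  ],
)

```text
clock: 7.38
tool_pos: [0.651, -0.1025, 0.0681]
tool_rot: [0.0, 0.997, 0.075, 0.001]
contact_force: [-0.4, 0.1, 0.4]
finger_gap: 0.0177
grasp_force: 58.7
```

Emit:
servo_tool(
  motion=[
    [0, 0, 0, 0, 0, 0, 0.4],
    [0, 0, 0, 0, 0, 0, 0],
    [0, 0, 0, 0, 0, 0, 0],
    [0, 0, 0, 0, 0, 0, 0],
    [0, 0, -0.3, 0, 0, 0, 0],
    [0, 0, -0.6, 0, 0, 0, 0],
    [0, 0, -0.9, 0, 0, 0, -0.5],
  ],
)

```text
clock: 8.25
tool_pos: [0.6504, -0.1025, 0.1582]
tool_rot: [-0.0, 0.997, 0.075, -0.0]
contact_force: [0.5, -0.4, -0.1]
finger_gap: 0.0593
grasp_force: 0.0
```

```bash
cat >> h.py <<'E'
a=np.radians(8.5);ex=np.array([np.cos(a),np.sin(a)]);ey=np.array([-ex[1],ex[0]]);TC=np.array([.6315,.0232])
def bay(v): return TC+v*ey
def rep(ctrl,name,goals,save=False):
    np.set_printoptions(precision=4,suppress=True)
    o,c,p,d,X=look(ctrl,name,save)
    print(o['clock'],o['tool_pos'],o['finger_gap'],o['grasp_force'],o['contact_force'])
    for k,(xy,z) in goals.items():
        n,t=tops(X,xy,z);print(k,n,t)
        if t is not None: print('   tray frame',(t[:2]-TC)@ex,(t[:2]-TC)@ey)
E
python3 - <<'E'
from cell import ctrl
from h import *
rep(ctrl,'w4',{'30':(bay(-.1275),.084)});o=ctrl.get_obs();print('to 60',move(o,[.448,.215,.2]))
E
```

```text
8.25 [ 0.6504 -0.1025  0.1582] 0.059297512970596565 0.0 [ 0.5376 -0.3704 -0.1493]
30 548 [ 0.6506 -0.1031  0.0837  0.0191  0.0191]
   tray frame 0.00022187436454279563 -0.12773586329518566
to 60 [-1.5484 -3.4457 -0.3871]
```

The 30 ml bottle stands at (0.000, −0.128) in the tray frame, with its top at 84 mm. Next is the 60 ml bottle.

Emit:
servo_tool(
  motion=[
    [0, -0.2, -0.2, 0, 0, 0, -1],
    [-0.2, -0.45, -0.42, 0, 0, 0, -1],
    [-0.39, -0.86, -0.42, 0, 0, 0, -1],
  ],
)

```text
clock: 8.68
tool_pos: [0.5992, -0.0221, 0.2011]
tool_rot: [0.0, 0.997, 0.074, 0.001]
contact_force: [0.0, -0.1, 1.2]
finger_gap: 0.0855
grasp_force: 0.0
```

Emit:
servo_tool(
  motion=[
    [-0.13, -0.29, 0, 0, 0, 0, -1],
    [-0.26, -0.58, 0, 0, 0, 0, -1],
    [-0.39, -0.86, 0, 0, 0, 0, -1],
  ],
)

```text
clock: 9.05
tool_pos: [0.5461, 0.0585, 0.1992]
tool_rot: [-0.0, 0.997, 0.076, -0.0]
contact_force: [-0.3, -0.5, 0.7]
finger_gap: 0.0852
grasp_force: 0.0
```

Emit:
servo_tool(
  motion=[
    [-0.13, -0.29, 0, 0, 0, 0, -1],
    [-0.26, -0.58, 0, 0, 0, 0, -1],
    [-0.39, -0.86, 0, 0, 0, 0, -1],
  ],
)

```text
clock: 9.43
tool_pos: [0.4945, 0.1375, 0.1992]
tool_rot: [0.0, 0.997, 0.076, -0.0]
contact_force: [-0.7, 0.5, 1.3]
finger_gap: 0.0856
grasp_force: 0.0
```

Emit:
servo_tool(
  motion=[
    [-0.13, -0.29, 0, 0, 0, 0, -1],
    [-0.26, -0.58, 0, 0, 0, 0, -1],
    [-0.38, -0.86, 0, 0, 0, 0, -1],
    [-0.38, -0.86, 0, 0, 0, 0, -1],
    [-0.38, -0.86, 0, 0, 0, 0, -1],
  ],
)

```text
clock: 10.05
tool_pos: [0.4456, 0.2143, 0.1992]
tool_rot: [0.0, 0.997, 0.075, -0.0]
contact_force: [0.2, -0.6, -0.0]
finger_gap: 0.0854
grasp_force: 0.0
```

Run:
```python
from cell import ctrl
from h import *
rep(ctrl,'w5',{'60':(B[60][:2],.094)},True);o=ctrl.get_obs();print(move(o,[.448,.215,.2]),o['tool_rot'])
```

```text
10.05 [0.4456 0.2143 0.1992] 0.08538496299860648 0.0 [ 0.2379 -0.6155 -0.0248]
60 523 [0.4463 0.2161 0.0937 0.0211 0.0208]
   tray frame -0.15465330248772508 0.21815546298371763
[ 0.0221 -0.0093 -0.0085] [ 0.0003  0.9972  0.0746 -0.0001]
```

View pics/w5.png

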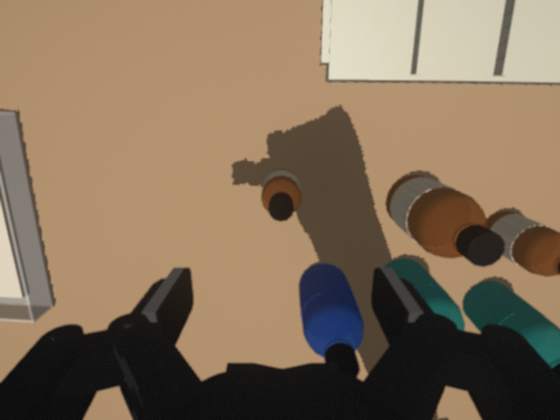

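The picture shows the 60 ml cap at (281,207), midway between the fingers, with the 250 ml at (450,220) and the blue bottle clear below. The cap top measures (0.446, 0.216, 0.094). I grip it.

Emit:
servo_tool(
  motion=[
    [0.01, -0.02, 0.2, 0, 0, 0, -1],
    [0.01, -0.02, 0.45, 0, 0, 0, -0.5],
    [0.01, -0.02, 0.7, 0, 0, 0, -0.2],
    [0.01, -0.02, 0.9, 0, 0, 0, 0],
  ],
)

```text
clock: 10.6
tool_pos: [0.4467, 0.2152, 0.1081]
tool_rot: [0.0, 0.997, 0.074, -0.001]
contact_force: [-0.1, 0.4, 1.1]
finger_gap: 0.0427
grasp_force: 0.0
```

Emit:
servo_tool(
  motion=[
    [0, 0, 0.2, 0, 0, 0, 0],
    [0, 0, 0.32, 0, 0, 0, 0],
    [0, 0, 0.32, 0, 0, 0, 0.2],
    [0, 0, 0.32, 0, 0, 0, 1],
    [0, 0, 0.32, 0, 0, 0, 1],
    [0, 0, 0.32, 0, 0, 0, 1],
    [0, 0, 0.32, 0, 0, 0, 1],
    [0, 0, 0.32, 0, 0, 0, 1],
  ],
)

```text
clock: 11.6
tool_pos: [0.4471, 0.2167, 0.0779]
tool_rot: [0.0, 0.997, 0.075, 0.001]
contact_force: [1.1, -0.4, 5.6]
finger_gap: 0.0194
grasp_force: 59.1
```

Emit:
servo_tool(
  motion=[
    [0, 0, 0, 0, 0, 0, 1],
    [0, 0, -0.05, 0, 0, 0, 1],
    [0, 0, -0.1, 0, 0, 0, 1],
    [0, 0, -0.25, 0, 0, 0, 1],
    [0, 0, -0.45, 0, 0, 0, 1],
    [0, 0, -0.6, 0, 0, 0, 1],
    [0, 0, -0.6, 0, 0, 0, 1],
  ],
)

```text
clock: 12.48
tool_pos: [0.4475, 0.217, 0.1388]
tool_rot: [-0.0, 0.997, 0.075, 0.001]
contact_force: [-0.1, -0.2, -1.0]
finger_gap: 0.0195
grasp_force: 58.9
```

Run:
```python
from cell import ctrl
from h import *
rep(ctrl,'w6',{});o=ctrl.get_obs();print(move(o,[*bay(-.0425),.137]))
```

```text
12.475 [0.4475 0.217  0.1388] 0.01950405066433251 58.913984298706055 [-0.1186 -0.2397 -1.0442]
[1.5371 2.6131 0.0099]
```

Emit:
servo_tool(
  motion=[
    [0.1, 0.15, 0, 0, 0, 0, 1],
    [0.25, 0.35, 0, 0, 0, 0, 1],
    [0.45, 0.6, 0, 0, 0, 0, 1],
    [0.6, 0.87, 0, 0, 0, 0, 1],
  ],
)

```text
clock: 13.02
tool_pos: [0.5206, 0.1368, 0.1366]
tool_rot: [0.0, 0.997, 0.074, -0.0]
contact_force: [0.3, 1.3, -1.5]
finger_gap: 0.019
grasp_force: 58.9
```

Emit:
servo_tool(
  motion=[
    [0.12, 0.22, 0, 0, 0, 0, 1],
    [0.24, 0.44, 0, 0, 0, 0, 1],
    [0.36, 0.66, 0, 0, 0, 0, 1],
    [0.48, 0.87, 0, 0, 0, 0, 1],
  ],
)

```text
clock: 13.52
tool_pos: [0.5802, 0.0594, 0.1372]
tool_rot: [0.0, 0.997, 0.075, -0.0]
contact_force: [0.9, 0.2, -1.7]
finger_gap: 0.0195
grasp_force: 58.9
```

Emit:
servo_tool(
  motion=[
    [0.12, 0.22, 0, 0, 0, 0, 1],
    [0.24, 0.44, 0, 0, 0, 0, 1],
    [0.36, 0.66, 0, 0, 0, 0, 1],
    [0.43, 0.8, 0, 0, 0, 0, 1],
    [0.46, 0.87, 0, 0, 0, 0, 1],
    [0.46, 0.87, 0, 0, 0, 0, 1],
    [0.46, 0.87, 0, 0, 0, 0, 1],
  ],
)

```text
clock: 14.4
tool_pos: [0.6374, -0.0173, 0.1374]
tool_rot: [-0.0, 0.997, 0.076, -0.0]
contact_force: [-0.2, 0.4, -1.2]
finger_gap: 0.0193
grasp_force: 58.9
```

Run:
```python
from cell import ctrl
from h import *
rep(ctrl,'w7',{'30':(bay(-.1275),.084)},True);o=ctrl.get_obs();print(move(o,[*bay(-.0425),.082]))
```

```text
14.4 [ 0.6374 -0.0173  0.1374] 0.019332357086133175 58.889039754867554 [-0.18    0.4358 -1.235 ]
30 707 [ 0.6503 -0.1031  0.0837  0.0198  0.0193]
   tray frame -7.483039446574968e-05 -0.1276915204718468
[0.0012 0.0157 0.5543]
```

View pics/w7.png

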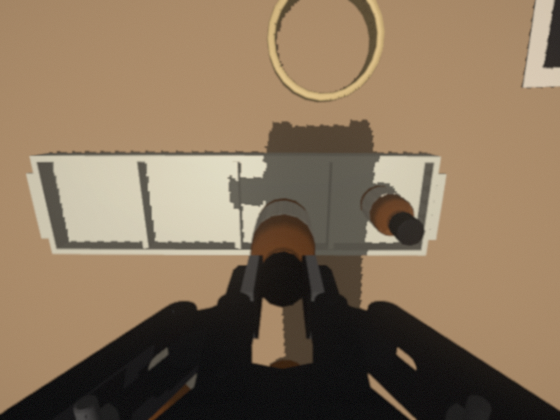

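The 30 ml bottle stands in the right end bay, with its cap at (406,228). The held 60 ml is over the next bay, at (283,240). I lower it.

Emit:
servo_tool(
  motion=[
    [0, 0.02, 0.12, 0, 0, 0, 1],
    [0, 0.02, 0.3, 0, 0, 0, 1],
    [0, 0.02, 0.43, 0, 0, 0, 1],
    [0, 0.02, 0.5, 0, 0, 0, 1],
    [0, 0.02, 0.53, 0, 0, 0, 1],
    [0, 0.02, 0.55, 0, 0, 0, 1],
    [0, 0.02, 0.55, 0, 0, 0, 1],
  ],
)

```text
clock: 15.32
tool_pos: [0.6387, -0.0204, 0.083]
tool_rot: [0.0, 0.997, 0.075, 0.001]
contact_force: [0.1, 0.8, 0.8]
finger_gap: 0.0199
grasp_force: 58.9
```

Emit:
servo_tool(
  motion=[
    [0, 0, 0, 0, 0, 0, 0.4],
    [0, 0, 0, 0, 0, 0, 0],
    [0, 0, 0, 0, 0, 0, 0],
    [0, 0, 0, 0, 0, 0, 0],
    [0, 0, -0.3, 0, 0, 0, 0],
    [0, 0, -0.6, 0, 0, 0, 0],
    [0, 0, -0.9, 0, 0, 0, -0.5],
  ],
)

```text
clock: 16.2
tool_pos: [0.638, -0.0205, 0.1731]
tool_rot: [0.0, 0.997, 0.075, -0.0]
contact_force: [0.8, -0.6, -0.4]
finger_gap: 0.0593
grasp_force: 0.0
```

Run:
```python
from cell import ctrl
from h import *
rep(ctrl,'w8',{'30':(bay(-.1275),.084),'60':(bay(-.0425),.099)});o=ctrl.get_obs();print(move(o,[.4325,-.052,.23]))
```

```text
16.2 [ 0.638  -0.0205  0.1731] 0.059349111800571515 0.0 [ 0.7707 -0.6224 -0.3804]
30 515 [ 0.6501 -0.1029  0.0837  0.0191  0.0196]
   tray frame -0.00024307168491218348 -0.12746415541694847
60 663 [ 0.6379 -0.0207  0.0987  0.0212  0.0209]
   tray frame -0.00015913162307356656 -0.04436377663281767
[-2.0993  0.0044 -0.5343]
```

The 60 ml bottle is placed well. Next is the 125 ml.

Emit:
servo_tool(
  motion=[
    [-0.2, 0, -0.3, 0, 0, 0, -1],
    [-0.45, 0, -0.5, 0, 0, 0, -1],
    [-0.7, 0, -0.5, 0, 0, 0, -1],
    [-1, 0, -0.5, 0, 0, 0, -1],
  ],
)

```text
clock: 16.75
tool_pos: [0.5387, -0.0354, 0.2224]
tool_rot: [0.0, 0.997, 0.075, 0.0]
contact_force: [0.1, -0.7, -0.2]
finger_gap: 0.0853
grasp_force: 0.0
```

Emit:
servo_tool(
  motion=[
    [-0.3, 0, 0, 0, 0, 0, -1],
    [-0.6, 0, 0, 0, 0, 0, -1],
    [-0.85, 0, 0, 0, 0, 0, -1],
    [-1, 0, 0, 0, 0, 0, -1],
    [-1, 0, 0, 0, 0, 0, -1],
  ],
)

```text
clock: 17.38
tool_pos: [0.4401, -0.0506, 0.2225]
tool_rot: [0.001, 0.997, 0.075, 0.0]
contact_force: [0.0, 0.7, -0.6]
finger_gap: 0.0852
grasp_force: 0.0
```

Run:
```python
from cell import ctrl
from h import *
rep(ctrl,'w9',{'125':(B[125][:2],.113),'250':(B[250][:2],.138)},True);o=ctrl.get_obs();print(move(o,[.4325,-.052,.1]),o['tool_rot'])
```

```text
17.375 [ 0.4401 -0.0506  0.2225] 0.08524042413333141 0.0 [ 0.0202  0.7346 -0.5702]
125 585 [ 0.4329 -0.0511  0.1127  0.0231  0.0227]
   tray frame -0.2074007897106067 -0.044128929597449754
250 1107 [0.4515 0.065  0.1375 0.0275 0.0269]
   tray frame -0.17184442201992725 0.06794655709185804
[-0.0857  0.0031  1.2252] [0.0003 0.9972 0.0749 0.0006]
```

View pics/w9.png

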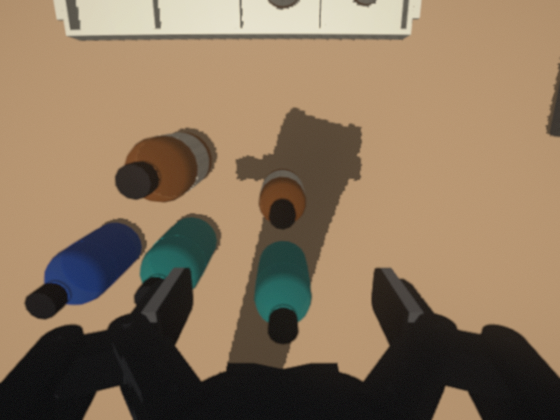

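The picture shows the 125 ml cap at (282,212), with a turquoise bottle just behind it at (283,325) whose top is 138 mm. The gripper body will stay at 169 mm or higher, so it clears. I grip the 125 ml.

Emit:
servo_tool(
  motion=[
    [-0.05, 0, 0.2, 0, 0, 0, -0.8],
    [-0.07, 0, 0.45, 0, 0, 0, -0.4],
    [-0.07, 0, 0.7, 0, 0, 0, -0.2],
    [-0.07, 0, 0.9, 0, 0, 0, 0],
  ],
)

```text
clock: 17.92
tool_pos: [0.4341, -0.0509, 0.1312]
tool_rot: [-0.0, 0.997, 0.075, -0.0]
contact_force: [-0.0, -0.3, 0.2]
finger_gap: 0.0427
grasp_force: 0.0
```

Emit:
servo_tool(
  motion=[
    [0, 0, 0.2, 0, 0, 0, 0],
    [0, 0, 0.36, 0, 0, 0, 0],
    [0, 0, 0.36, 0, 0, 0, 0.2],
    [0, 0, 0.36, 0, 0, 0, 1],
    [0, 0, 0.36, 0, 0, 0, 1],
    [0, 0, 0.36, 0, 0, 0, 1],
    [0, 0, 0.36, 0, 0, 0, 1],
    [0, 0, 0.36, 0, 0, 0, 1],
  ],
)

```text
clock: 18.92
tool_pos: [0.4338, -0.0515, 0.0967]
tool_rot: [0.0, 0.997, 0.075, 0.0]
contact_force: [0.1, -0.5, 0.7]
finger_gap: 0.0219
grasp_force: 58.9
```

Emit:
servo_tool(
  motion=[
    [0, 0, 0, 0, 0, 0, 1],
    [0, 0, -0.05, 0, 0, 0, 1],
    [0, 0, -0.1, 0, 0, 0, 1],
    [0, 0, -0.25, 0, 0, 0, 1],
    [0, 0, -0.45, 0, 0, 0, 1],
    [0, 0, -0.6, 0, 0, 0, 1],
    [0, 0, -0.6, 0, 0, 0, 1],
  ],
)

```text
clock: 19.8
tool_pos: [0.4345, -0.0516, 0.1578]
tool_rot: [0.001, 0.997, 0.075, 0.001]
contact_force: [-0.5, 0.3, -3.0]
finger_gap: 0.0216
grasp_force: 59.0
```

Run:
```python
from cell import ctrl
from h import *
rep(ctrl,'w10',{});o=ctrl.get_obs();print(move(o,[*bay(.0425),.156]))
```

```text
19.8 [ 0.4345 -0.0516  0.1578] 0.021619272049195035 59.005005955696106 [-0.4763  0.3336 -2.982 ]
[ 2.0678 -0.8683  0.0098]
```

Emit:
servo_tool(
  motion=[
    [0.1, -0.02, 0, 0, 0, 0, 1],
    [0.3, -0.08, 0, 0, 0, 0, 1],
    [0.53, -0.18, 0, 0, 0, 0, 1],
    [0.76, -0.3, 0, 0, 0, 0, 1],
    [1, -0.43, 0, 0, 0, 0, 1],
  ],
)

```text
clock: 20.48
tool_pos: [0.5266, 0.0068, 0.1552]
tool_rot: [-0.0, 0.997, 0.075, -0.001]
contact_force: [-0.9, -0.5, -2.2]
finger_gap: 0.0213
grasp_force: 59.0
```

Emit:
servo_tool(
  motion=[
    [0.24, -0.1, 0, 0, 0, 0, 1],
    [0.48, -0.2, 0, 0, 0, 0, 1],
    [0.7, -0.3, 0, 0, 0, 0, 1],
    [0.9, -0.4, 0, 0, 0, 0, 1],
    [1, -0.44, 0, 0, 0, 0, 1],
    [1, -0.44, 0, 0, 0, 0, 1],
    [1, -0.44, 0, 0, 0, 0, 1],
  ],
)

```text
clock: 21.35
tool_pos: [0.6176, 0.0638, 0.1558]
tool_rot: [0.0, 0.997, 0.075, -0.001]
contact_force: [0.3, 0.4, -2.5]
finger_gap: 0.0215
grasp_force: 59.0
```

Run:
```python
from cell import ctrl
from h import *
rep(ctrl,'w11',{});o=ctrl.get_obs();print(move(o,[*bay(.0425),.101]))
```

```text
21.35 [0.6176 0.0638 0.1558] 0.021483592552595566 59.00092542171478 [ 0.2788  0.3787 -2.4727]
[ 0.0781 -0.0046  0.5508]
```

Emit:
servo_tool(
  motion=[
    [0.04, 0, 0.1, 0, 0, 0, 1],
    [0.08, 0, 0.3, 0, 0, 0, 1],
    [0.08, 0, 0.43, 0, 0, 0, 1],
    [0.08, 0, 0.5, 0, 0, 0, 1],
    [0.08, 0, 0.53, 0, 0, 0, 1],
    [0.08, 0, 0.55, 0, 0, 0, 1],
    [0.08, 0, 0.55, 0, 0, 0, 1],
  ],
)

```text
clock: 22.28
tool_pos: [0.6265, 0.0658, 0.1019]
tool_rot: [0.0, 0.997, 0.075, 0.001]
contact_force: [-0.3, 1.0, -2.0]
finger_gap: 0.0215
grasp_force: 59.2
```

Emit:
servo_tool(
  motion=[
    [0, 0, 0, 0, 0, 0, 0.4],
    [0, 0, 0, 0, 0, 0, 0],
    [0, 0, 0, 0, 0, 0, 0],
    [0, 0, 0, 0, 0, 0, 0],
    [0, 0, -0.3, 0, 0, 0, 0],
    [0, 0, -0.6, 0, 0, 0, 0],
    [0, 0, -0.9, 0, 0, 0, -0.5],
  ],
)

```text
clock: 23.15
tool_pos: [0.626, 0.0657, 0.1922]
tool_rot: [0.0, 0.997, 0.075, -0.0]
contact_force: [0.1, -0.4, 0.7]
finger_gap: 0.0591
grasp_force: 0.0
```

Run:
```python
from cell import ctrl
from h import *
rep(ctrl,'w12',{'125':(bay(.0425),.118),'60':(bay(-.0425),.099)});o=ctrl.get_obs();print(move(o,[.451,.0625,.23]))
```

```text
23.15 [0.626  0.0657 0.1922] 0.05910341799464802 0.0 [ 0.1283 -0.4226  0.677 ]
125 781 [0.6254 0.0661 0.1177 0.0226 0.0234]
   tray frame 0.0003080269709526103 0.04333041794611686
60 594 [ 0.6378 -0.0206  0.0988  0.022   0.0208]
   tray frame -0.00024325226829678692 -0.04425009410536851
[-1.7561 -0.2274 -0.3427]
```

The 125 ml bottle is placed well. The 250 ml is last.

Emit:
servo_tool(
  motion=[
    [-0.1, 0, -0.3, 0, 0, 0, -1],
    [-0.35, -0.05, -0.4, 0, 0, 0, -1],
    [-0.6, -0.1, -0.4, 0, 0, 0, -1],
    [-0.9, -0.12, -0.4, 0, 0, 0, -1],
  ],
)

```text
clock: 23.7
tool_pos: [0.5346, 0.0646, 0.2313]
tool_rot: [-0.0, 0.997, 0.075, 0.0]
contact_force: [1.0, -0.6, 0.1]
finger_gap: 0.0859
grasp_force: 0.0
```

Emit:
servo_tool(
  motion=[
    [-0.3, -0.05, 0, 0, 0, 0, -1],
    [-0.6, -0.1, 0, 0, 0, 0, -1],
    [-0.85, -0.11, 0, 0, 0, 0, -1],
    [-0.85, -0.11, 0, 0, 0, 0, -1],
    [-0.85, -0.11, 0, 0, 0, 0, -1],
  ],
)

```text
clock: 24.32
tool_pos: [0.4504, 0.0623, 0.2315]
tool_rot: [0.0, 0.997, 0.075, 0.001]
contact_force: [0.0, -0.4, 0.0]
finger_gap: 0.0853
grasp_force: 0.0
```

Run:
```python
from cell import ctrl
from h import *
rep(ctrl,'w13',{'250':(B[250][:2],.138)},True);o=ctrl.get_obs();print(move(o,[.4515,.065,.121]))
```

```text
24.325 [0.4504 0.0623 0.2315] 0.0853237755147423 0.0 [ 0.0169 -0.369   0.0488]
250 919 [0.4512 0.0657 0.1377 0.027  0.0266]
   tray frame -0.1720376601911451 0.06868321101955024
[ 0.0138 -0.0242  1.104 ]
```

View pics/w13.png

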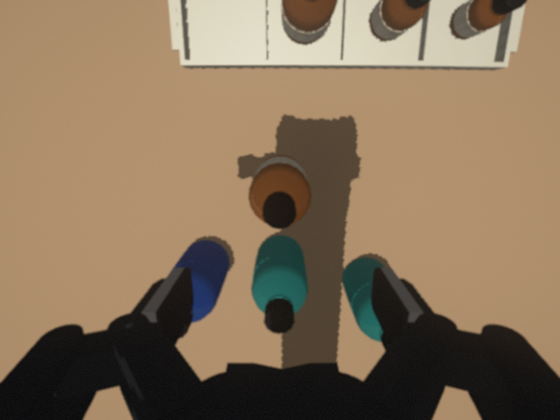

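The picture shows the amber 250 ml cap at (280,210), with the turquoise bottle behind it at (280,300) left alone. The other three stand in the tray at the top. I grip it.

Emit:
servo_tool(
  motion=[
    [0.01, -0.03, 0.2, 0, 0, 0, -0.8],
    [0.01, -0.03, 0.45, 0, 0, 0, -0.4],
    [0.01, -0.03, 0.7, 0, 0, 0, -0.2],
    [0.01, -0.03, 0.9, 0, 0, 0, 0],
  ],
)

```text
clock: 24.88
tool_pos: [0.4506, 0.0657, 0.14]
tool_rot: [-0.001, 0.997, 0.075, -0.0]
contact_force: [0.6, -0.2, -0.1]
finger_gap: 0.0427
grasp_force: 0.0
```

Emit:
servo_tool(
  motion=[
    [0, 0, 0.1, 0, 0, 0, 0],
    [0, 0, 0.2, 0, 0, 0, 0],
    [0, 0, 0.2, 0, 0, 0, 0.1],
    [0, 0, 0.2, 0, 0, 0, 1],
    [0, 0, 0.2, 0, 0, 0, 1],
    [0, 0, 0.2, 0, 0, 0, 1],
    [0, 0, 0.2, 0, 0, 0, 1],
    [0, 0, 0.2, 0, 0, 0, 1],
  ],
)

```text
clock: 25.88
tool_pos: [0.4508, 0.0653, 0.1219]
tool_rot: [0.0, 0.997, 0.075, 0.001]
contact_force: [0.3, -1.0, 4.5]
finger_gap: 0.0259
grasp_force: 59.6
```

Emit:
servo_tool(
  motion=[
    [0, 0, 0, 0, 0, 0, 1],
    [0, 0, -0.04, 0, 0, 0, 1],
    [0, 0, -0.1, 0, 0, 0, 1],
    [0, 0, -0.22, 0, 0, 0, 1],
    [0, 0, -0.36, 0, 0, 0, 1],
    [0, 0, -0.5, 0, 0, 0, 1],
    [0, 0, -0.6, 0, 0, 0, 1],
    [0, 0, -0.6, 0, 0, 0, 1],
  ],
)

```text
clock: 26.88
tool_pos: [0.4508, 0.0655, 0.1823]
tool_rot: [0.0, 0.997, 0.075, 0.001]
contact_force: [0.7, -0.1, -4.5]
finger_gap: 0.0254
grasp_force: 59.4
```

Run:
```python
from cell import ctrl
from h import *
rep(ctrl,'w14',{});o=ctrl.get_obs();print(move(o,[*bay(.1275),.181]))
```

```text
26.875 [0.4508 0.0655 0.1823] 0.02539808797160408 59.38514828681946 [ 0.7452 -0.053  -4.5326]
[ 1.7306 -0.5874  0.007 ]
```

Emit:
servo_tool(
  motion=[
    [0.08, -0.05, 0, 0, 0, 0, 1],
    [0.22, -0.14, 0, 0, 0, 0, 1],
    [0.4, -0.24, 0, 0, 0, 0, 1],
    [0.58, -0.33, 0, 0, 0, 0, 1],
    [0.76, -0.42, 0, 0, 0, 0, 1],
    [0.93, -0.5, 0, 0, 0, 0, 1],
  ],
)

```text
clock: 27.68
tool_pos: [0.5353, 0.1296, 0.1804]
tool_rot: [-0.0, 0.997, 0.075, -0.001]
contact_force: [0.2, -0.4, -4.2]
finger_gap: 0.0255
grasp_force: 59.4
```

Emit:
servo_tool(
  motion=[
    [0.18, -0.03, 0, 0, 0, 0, 1],
    [0.36, -0.05, 0, 0, 0, 0, 1],
    [0.53, -0.07, 0, 0, 0, 0, 1],
    [0.68, -0.09, 0, 0, 0, 0, 1],
    [0.78, -0.09, 0, 0, 0, 0, 1],
    [0.8, -0.09, 0, 0, 0, 0, 1],
    [0.8, -0.09, 0, 0, 0, 0, 1],
  ],
)

```text
clock: 28.55
tool_pos: [0.6121, 0.1496, 0.1809]
tool_rot: [0.0, 0.997, 0.075, -0.0]
contact_force: [-0.3, -1.2, -4.1]
finger_gap: 0.0256
grasp_force: 59.4
```

Run:
```python
from cell import ctrl
from h import *
rep(ctrl,'w15',{},True);o=ctrl.get_obs();print(move(o,[*bay(.1275),.1255]))
```

```text
28.55 [0.6121 0.1496 0.1809] 0.025577294807068152 59.40770208835602 [-0.3348 -1.1686 -4.0925]
[0.0068 0.0032 0.5562]
```

View pics/w15.png

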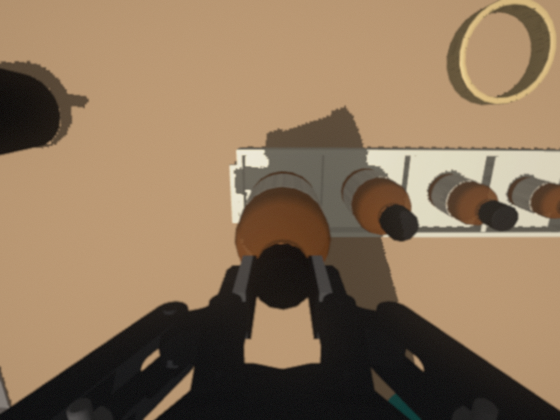

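The held 250 ml is over the last bay at the left, and the brush pot at (25,110) is well clear. I lower it.

Emit:
servo_tool(
  motion=[
    [0.01, 0, 0.1, 0, 0, 0, 1],
    [0.01, 0, 0.28, 0, 0, 0, 1],
    [0.01, 0, 0.42, 0, 0, 0, 1],
    [0.01, 0, 0.5, 0, 0, 0, 1],
    [0.01, 0, 0.53, 0, 0, 0, 1],
    [0.01, 0, 0.55, 0, 0, 0, 1],
    [0.01, 0, 0.55, 0, 0, 0, 1],
  ],
)

```text
clock: 29.48
tool_pos: [0.6139, 0.1499, 0.1271]
tool_rot: [-0.0, 0.997, 0.075, 0.001]
contact_force: [0.7, -0.3, -2.1]
finger_gap: 0.0254
grasp_force: 59.8
```

Emit:
servo_tool(
  motion=[
    [0, 0, 0, 0, 0, 0, 0.3],
    [0, 0, 0, 0, 0, 0, 0],
    [0, 0, 0, 0, 0, 0, 0],
    [0, 0, 0, 0, 0, 0, 0],
    [0, 0, -0.3, 0, 0, 0, 0],
    [0, 0, -0.6, 0, 0, 0, 0],
    [0, 0, -1, 0, 0, 0, 0],
    [0, 0, -1, 0, 0, 0, 0],
  ],
)

```text
clock: 30.48
tool_pos: [0.6152, 0.1508, 0.2302]
tool_rot: [-0.0, 0.997, 0.075, 0.003]
contact_force: [0.6, 0.4, -0.5]
finger_gap: 0.0424
grasp_force: 0.0
```

Emit:
servo_tool(
  motion=[
    [-0.3, 0, -0.2, 0, 0, 0, 0],
    [-0.6, 0, -0.2, 0, 0, 0, 0],
    [-0.6, 0, -0.2, 0, 0, 0, 0],
    [-0.6, 0, -0.2, 0, 0, 0, 0],
  ],
)

```text
clock: 30.98
tool_pos: [0.5543, 0.1404, 0.2458]
tool_rot: [0.0, 0.997, 0.075, -0.0]
contact_force: [0.7, 0.4, 0.2]
finger_gap: 0.0425
grasp_force: 0.0
```

Run:
```python
from cell import ctrl
from h import *
rep(ctrl,'w16',{'250':(bay(.1275),.143),'125':(bay(.0425),.118),'60':(bay(-.0425),.099),'30':(bay(-.1275),.084)})
p,d=ctrl.read_camera('scene');X=cloud(ctrl.camera_params('scene'),d);cv2.imwrite('pics/end.png',p[:,:,::-1])
for k,v,z in ((250,.1275,.143),(125,.0425,.118),(60,-.0425,.099),(30,-.1275,.084)): print(k,tops(X,bay(v),z))
# what changed outside the arm/bottles
b=np.load('scene0.npz')['p'];m=cv2.absdiff(p,b).max(2)>45;print([(c.round(),s[4]) for c,s,_ in blobs(m,40)])
```

```text
30.975 [0.5543 0.1404 0.2458] 0.04247655480624882 0.0 [0.7348 0.3611 0.2059]
250 1003 [0.6141 0.1501 0.1426 0.0269 0.0274]
   tray frame 0.0015481382498502665 0.12807799681428247
125 639 [0.6253 0.0659 0.1176 0.0232 0.023 ]
   tray frame 0.0001795635023905057 0.04314739571455743
60 499 [ 0.6373 -0.0209  0.0988  0.0214  0.0213]
   tray frame -0.0007821030233166838 -0.04447289415881228
30 383 [ 0.6498 -0.1031  0.0837  0.0192  0.0195]
   tray frame -0.0005693383261466504 -0.12761761576628197
250 (101, array([0.6179, 0.1477, 0.1418, 0.0264, 0.0278]))
125 (76, array([0.6289, 0.0632, 0.1167, 0.0234, 0.023 ]))
60 (64, array([ 0.6417, -0.0226,  0.0984,  0.021 ,  0.0207]))
30 (58, array([ 0.6541, -0.105 ,  0.0828,  0.0189,  0.022 ]))
[(array([228.,   4.]), np.int32(123)), (array([350.,  77.]), np.int32(5211)), (array([19., 27.]), np.int32(391)), (array([23., 41.]), np.int32(110)), (array([32., 67.]), np.int32(985)), (array([137., 144.]), np.int32(3434)), (array([299., 201.]), np.int32(4257)), (array([304., 178.]), np.int32(546)), (array([356., 183.]), np.int32(418)), (array([256., 193.]), np.int32(432)), (array([183., 205.]), np.int32(320)), (array([276., 246.]), np.int32(467)), (array([243., 255.]), np.int32(334))]
```

View pics/end.png

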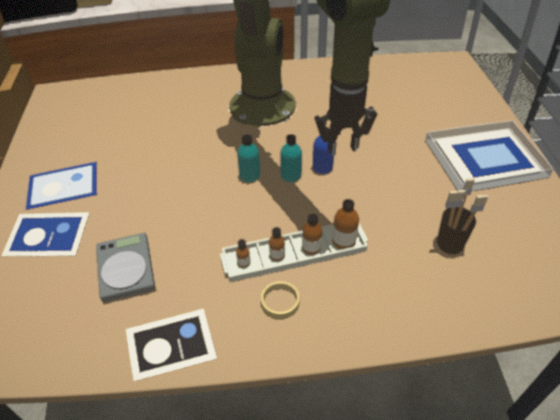

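The final picture shows all four bottles upright in order, smallest at (243,252) next to the scale and largest at (347,225). Each is within 2 mm of its bay centre. The scale, brush pot and tape are unchanged, so I hand in.

```bash
python3 -c "
from cell import ctrl
print(ctrl.job_done())"
```

```text
the job is handed in; nothing more can be done
None
```

I put all four amber bottles upright in the tray, each within about 2 mm of its bay centre, smallest at the scale end, left the scale, brush pot and tape where they were, and handed the job in at about 31 s (no verdict came back).

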